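# Lock a component reel on the unwinding stand with its quick-lock hub cap

## Task

Lock the white component reel onto its blue unwinding stand: put the black hub cap with the orange grip bar over the spindle, feel for its notches, press it down against the spring and turn it clockwise (seen from above) to the stop, so that when let go it springs up into its lock and clamps the reel flat. Leave the tape roll, the scanner and the clipboard where they are.

Things in the scene. Friction and masses are not known exactly. Their poses are not given: they have to be found in the camera images.
- stand: Fixed reel unwinding stand: round blue base 170 mm across, 18 mm high, with an upright steel spindle and round it a 100 mm aluminium plate carrying the reel. Origin: centre of the base underside at bench level, on the spindle axis; z up. The spindle with the plate turns only against a drag brake of about 0.3 N m: it stays put in a light search and gives way when the cap is turned on at its stop.
- nose (a point): Top of the steel spindle, on its axis, 84 mm above the stand's origin, 14 mm above the reel. The spindle nose is a 20 mm round bar that tapers over its last 6 mm to 10 mm: it guides the cap's 22 mm hole.
- lug_tops (a point): Point on the spindle axis 74 mm above the stand's origin, level with the tops of the spindle's three brass lugs: 120 degrees apart, 4.5 mm wide, 5 mm high, reaching out 15 mm from the axis. The way they point differs each time and is not reported (the stand's yaw does not tell it): find it by touch. A cap whose notches miss the lugs rests on them, underside at this height.
- seat (a point): Point on the spindle axis at the reel's top face as it stands unpressed, 70 mm above the stand's origin. With its notches over the lugs the cap drops 4 mm to here and cannot turn yet. Below it are 12 mm of travel against the spring under the plate: cap and reel go down together, about 4 N at first, 13 N at the bottom.
- reel: Loose white plastic component reel, 180 mm across, 24 mm wide, bore 32 mm, 200 g, already lying flat on the stand around the spindle. Origin: centre of its underside; z up.
- cap: Loose hub cap, 90 g, upright on the bench: black round body 46 mm across, 31 mm high, open below. Origin: centre of its underside; z up. With its underside pressed 8 to 12 mm below the reel's unpressed top, the cap can be turned, clockwise seen from above, about 60 degrees to a stop; let go there, the spring lifts it into its lock, underside 5 mm below that top. Let go elsewhere it is not locked.
- cap_grip (a point): Middle of the cap's orange grip bar's width and length, 53 mm above the cap's underside and 4 mm below the bar's top. The bar is 42 mm long (along the cap's own x), 12 mm wide (along y) and 26 mm high, standing on the round body's flat top (31 mm above the underside).
- cap_ring (a point): Centre of the cap's inner ring, 7 mm above its underside: ring 7 mm thick with a 22 mm hole for the spindle nose and three notches 120 degrees apart, 7 mm wide at the hole and wider outwards (lugs 4.5 mm), one pointing along the cap's own +x. Underside of the cap at 70 mm: lugs are in the notches; the ring must be pressed under the lugs before it turns.
- tape_roll: Loose amber roll of polyimide tape lying flat, 76 mm across, 38 mm bore, 20 mm high. Bystander, origin at the centre of its underside. It and the cap may change places.
- scanner: Loose black hand-held barcode scanner lying on its side, about 130 by 150 mm, 45 mm high. Bystander, origin under its head.
- clipboard: Loose green clipboard with a white picking list, 225 by 160 mm, 14 mm high at the clip. Bystander, origin at the centre of its underside.
There are look-alikes about, which are no part of the job. Several things look just like the cap: the one meant starts farthest from the robot's base.

How it is judged:
By the outcome, as a careful person would: the job done as asked, in the order asked, and still so for the second after the job is handed in, with the robot touching nothing.
It also fails if it takes over 67 s, if anything falls off the work surface, if the arm or the gripper's body presses on something with over 40 N, if the wrist force passes 120 N, or if a joint passes its speed limit or range.

## Robot

A 6-joint arm with a two-finger parallel gripper is mounted at the origin on the work surface. World frame = base frame: x ahead of the robot, y to its left, z up, the work surface at z = 0. Lengths are in m, angles in degrees, forces in N, time in s.
With the tool pointing down it reaches from about 0.375 to 0.925 m from the base axis. Payload 5.7 kg.
Tool frame: the origin (TCP) lies at the very end of the fingers, on their centre line; the grasp point (between the pads) lies 19 mm behind it (arm.pinch_z is the distance from the TCP to the grasp point, in m); z points along the fingers, y is the line along which they close (so a half turn about z gives the same grasp; the last joint's range is limited). The gripper opens to 85 mm and grips with 20 to 120 N. Pads are 22 mm wide; open, the fingers measure 114 mm over their backs; the gripper's body (76 mm by 85 mm) begins 54 mm behind the grasp point. The pads swing forward as they close: fully open they stand 13 mm farther back than shut.
Start: joints at [-72.198, 20.558, 86.54, -0, 72.909, -6.595], TCP at [0.248, -0.546, 0.231] pointing down, gripper open.
Joint ranges: [-170.27, 170.27], [-57.76, 135], [12.27, 136.19], [-55.21, 235.2], [11.17, 155.16], [-170.74, 170.74]. Speed limits (degrees/s): [136.94, 136.94, 180, 180, 180, 180].

## Interface

Orientations are given as a 3x3 rotation matrix whose columns are the frame's x, y, z axes.
In Python, from cell import arm, imaging, workorder, spotter gives the robot as it stands.
- The arm moves only by the shell command python3 -m pendant 'ROWS' [FORCE]. ROWS is text: rows parted by semicolons, each of 5 numbers parted by spaces: the closure, from -1 (fully open) to 1 (shut), then the shift along the tool's x, y, z as a fraction of full scale, then the turn about the tool's z as a fraction of full scale. In form: hand x y z yaw; .... A call has 1 to 5 rows; each row is the pose to reach, as a shift and turn from the pose commanded when the call began, along the tool's axes at that moment, turning the shorter way round; what a row does not reach only later rows make up. Full scale, the value 1, is 250 mm for a shift and 2 pi rad for a turn. A row lasts 1/12 s, in which the tool goes at most 41.7 mm and 7.16 degrees, less where a joint would pass 70% of its speed; a pose out of reach is approached as far as the arm can. A call with a number of a shift or a turn outside -1 to 1 is refused whole. A call with a gripper value outside its range is refused whole. The fingers move at their own pace and stop on an object; FORCE is the grip in N (left out, the last holds). Time passes only in rows, so rows that repeat a pose let the fingers close. It gives the time, the measured TCP pose, the force, the opening and the grip force at its end, in the units of the state.
- arm.state(): the state, without advancing time (a new reading comes with each control period).
- imaging.camera(name): name is "scene" or "top" or "wrist"; returns (picture, depth): 400x640x3 uint8, red, green, blue; 400x640 float32, m along the optical axis (not along the pixel's ray), 0 where there is no reading.
- imaging.camera_info(name): a dict with "vertical_fov" (degrees; the focal length in pixels is half the picture's height over the tangent of half this angle, whatever the lens; pixels are square), "cx", "cy" (the principal point, pixels), "eye" and "orientation" of the camera in the world. Camera axes: x right, y up, looking along -z (the intrinsics and any distortion apply to the point x, -y, -z); pixel columns grow to the right and rows downward; lengths in m; the calibration is good to about 2 mm. A picture is of the moment at which its call begins: read the wrist's pose just before it. camera_info takes no time and is no camera call; for the wrist camera it gives the pose at the moment of the call.
- workorder.finish_job(): hands the job in; it is judged then, once.
Trained networks look in the newest picture that a camera, given by its name, has taken for a name from the list of things; names that differ only in an ending like _2 or _b are one class to them, and where a whole thing is asked for, a point or a joint stands for the part that bears it (a point fixed in the world has none). Each returns a list of dicts, best first, with "p" (0 to 1); they miss things now and then, are a little off and sometimes report something else, mostly with a low value. They report only what shows in the picture. A call takes as long as a camera call. They do not tell look-alikes from the thing itself.
- spotter.search_frame(camera, label): "bbox" ([left, top, right, bottom] in pixels, round what is visible of it).
The state is a dict: "clock": time; "joint_pos": joint angles; "joint_vel": joint speeds; "joint_torque": joint torques, N m; "tool_pos": TCP position; "orientation": TCP orientation; "contact_force": force on the tool from outside, world axes, zero at the start; "ft_torque": the same for the moment, N m; "opening": opening from 0.0 (shut) to 1.0 (fully open); "gripper_force": force on a finger pad.
Only numpy, scipy, OpenCV 4.12 (cv2) and the standard library are available. Lean on these libraries where they do the work, as an engineer would, in place of code of your own. Each camera call takes 0.05 s, during which the arm holds its last target. There are 200 camera calls.

## Working session

There is one attempt and no reset: what is moved stays moved. The work goes in short steps, Python scripts to look and compute and a shell command to move; the robot and the scene stay as the last step left them, time stands still between calls to the robot, and variables do not carry over. Pictures are saved under pics/ and viewed, at most 10 in all, crops included, and the job is handed in when it is done.

```bash
mkdir -p pics; ls
cat > h.py <<'E'
import numpy as np, cv2
from cell import arm, imaging, workorder, spotter
def rays(n,uv):
    i=imaging.camera_info(n); return i
def cloud(n,d,i):
    H,W=d.shape; f=H/2/np.tan(np.radians(i["vertical_fov"])/2)
    u,v=np.meshgrid(np.arange(W),np.arange(H))
    pts=np.stack([(u-i["cx"])/f*d,-(v-i["cy"])/f*d,-d],-1)
    return pts@np.array(i["orientation"]).T+np.array(i["eye"])
def save(name,p): cv2.imwrite("pics/"+name,cv2.cvtColor(p,cv2.COLOR_RGB2BGR))
E
python3 - <<'E'
from h import *
for n in ("scene","top"):
    i=imaging.camera_info(n); print(n,i)
    p,d=imaging.camera(n); save(n+"0.png",p); np.savez(n+"0.npz",p=p,d=d)
    c=cloud(n,d,i)
    for l in ("stand","reel","cap","cap_grip","nose","tape_roll","scanner","clipboard"):
        for r in spotter.search_frame(n,l)[:5]:
            b=r["bbox"]; u,v=int((b[0]+b[2])/2),int((b[1]+b[3])/2)
            print(n,l,round(r["p"],2),np.round(b),np.round(c[min(v,399),min(u,639)],3))
print(arm.state())
E
```

```text
pics
scene {'vertical_fov': 47.85742034984764, 'cx': 322.2295290852332, 'cy': 195.81185749925854, 'eye': array([1.60077875, 0.16222048, 0.85181358]), 'orientation': array([[-0.10448405, -0.59202132,  0.79912066],
       [ 0.99427116, -0.08039041,  0.07044323],
       [ 0.02253774,  0.80190282,  0.59702924]])}
scene stand 0.8 [284. 190. 340. 234.] [0.628 0.049 0.066]
scene reel 0.94 [279. 178. 342. 224.] [0.585 0.038 0.071]
scene cap 0.91 [206. 208. 225. 227.] [ 0.642 -0.227  0.03 ]
scene cap 0.59 [241. 155. 257. 175.] [ 0.378 -0.194  0.04 ]
scene cap 0.58 [262. 168. 276. 189.] [ 0.434 -0.116  0.034]
scene cap 0.55 [240. 188. 258. 207.] [1.601 0.162 0.852]
scene cap_grip 0.69 [261. 167. 277. 190.] [ 0.428 -0.114  0.03 ]
scene cap_grip 0.64 [243. 159. 259. 174.] [ 0.368 -0.191  0.03 ]
scene cap_grip 0.6 [206. 206. 225. 228.] [ 0.636 -0.229  0.028]
scene cap_grip 0.6 [242. 188. 254. 212.] [ 0.556 -0.152  0.033]
scene cap_grip 0.34 [281. 192. 337. 237.] [0.643 0.04  0.07 ]
scene nose 0.85 [285. 193. 337. 233.] [0.631 0.047 0.068]
scene tape_roll 0.73 [280. 179. 344. 225.] [0.584 0.041 0.
[... 1346 characters left out ...]
+01, -6.59550180e+00]), 'joint_vel': array([-0.13021015, -0.01734994, -0.0140983 , -0.0124083 , -0.06586781,
       -0.04422804]), 'joint_torque': array([-3.73477660e-04, -5.27569199e+01, -2.79048818e+01, -7.36278366e-06,
        1.47382671e-03,  1.54490505e-05]), 'tool_pos': array([ 0.24781031, -0.54638488,  0.23127618]), 'orientation': array([[ 9.10700245e-01,  4.13067868e-01, -3.58507235e-05],
       [ 4.13067869e-01, -9.10700239e-01,  9.59141793e-05],
       [ 6.96980308e-06, -1.02157848e-04, -9.99999995e-01]]), 'contact_force': array([-0.25782647, -0.6067004 , -0.16375609]), 'ft_torque': array([ 0.06583108, -0.03477435, -0.04528351]), 'gripper_force': 0.0, 'opening': 1.0010606125902857}
```

Run:
```python
from h import *
i=imaging.camera_info("top"); z=np.load("top0.npz"); p,d=z["p"],z["d"]; c=cloud("top",d,i)
s=np.load("scene0.npz"); 
a=cv2.resize(p[130:310,280:500],None,fx=3.4,fy=3.4)[:, :748]
b=cv2.resize(s["p"][140:290,190:360],None,fx=3.4,fy=3.4)
save("a.png",cv2.resize(a,(730,597))); save("b.png",cv2.resize(b,(680,600)))
# reel top face
m=(abs(c[...,2]-.07)<.006)&(abs(c[...,0]-.57)<.13)&(abs(c[...,1]-.04)<.13)&(d>0)
q=c[m]; (cx,cy),r=cv2.minEnclosingCircle(q[:,:2].astype(np.float32)); print("reel",cx,cy,r,q[:,2].mean(),len(q))
# all
hsv=cv2.cvtColor(p,cv2.COLOR_RGB2HSV)
for x,y in((.625,-.23),(.535,-.152)):
    m=(np.hypot(c[...,0]-x,c[...,1]-y)<.05)&(d>0)&(c[...,2]>.02)
    print(x,y,c[m].mean(0),np.sort(c[m][:,2])[-15:].round(3))
    o=m&(hsv[...,1]>130)&(hsv[...,0]<25)&(hsv[...,2]>110)
    if o.sum()>5:
        print(o.sum(),c[o].mean(0),cv2.minAreaRect(c[o][:,:2].astype(np.float32)))
    print(np.round(np.argwhere(o).mean(0)[::-1],1))
```

```text
reel 0.5634666681289673 0.03864631801843643 0.09023762494325638 0.06927217444947792 4461
0.625 -0.23 [ 0.62872169 -0.23127763  0.03958624] [0.059 0.059 0.059 0.059 0.06  0.06  0.06  0.06  0.06  0.06  0.06  0.06
 0.06  0.06  0.061]
101 [ 0.63011662 -0.23117958  0.05575285] ((0.6307579874992371, -0.2335243970155716), (0.011406713165342808, 0.04180438816547394), 9.100285530090332)
[448.  167.3]
0.535 -0.152 [ 0.53637972 -0.15752647  0.03921987] [0.058 0.058 0.059 0.059 0.059 0.059 0.059 0.059 0.059 0.06  0.06  0.06
 0.06  0.06  0.061]
113 [ 0.5374551  -0.15863941  0.05479943] ((0.5379660129547119, -0.1594420075416565), (0.04102073237299919, 0.011468804441392422), 72.88223266601562)
[417.6 205.5]
```

View pics/a.png

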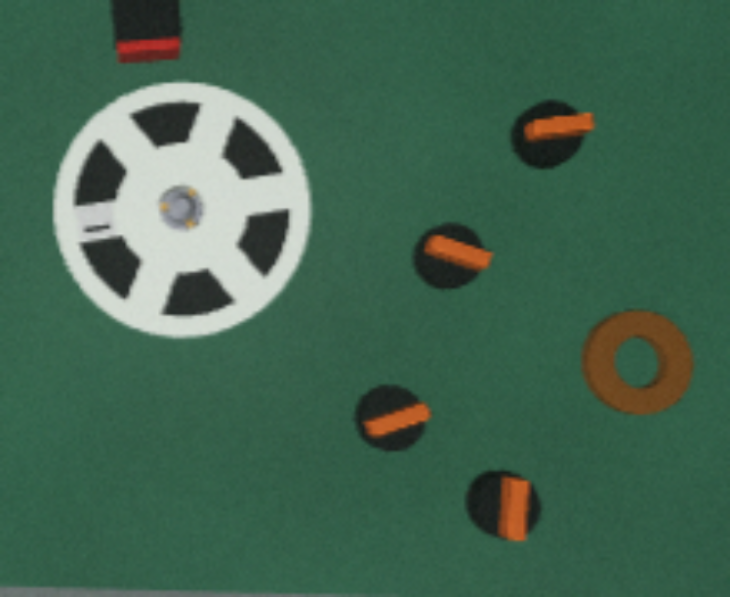

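View pics/b.png

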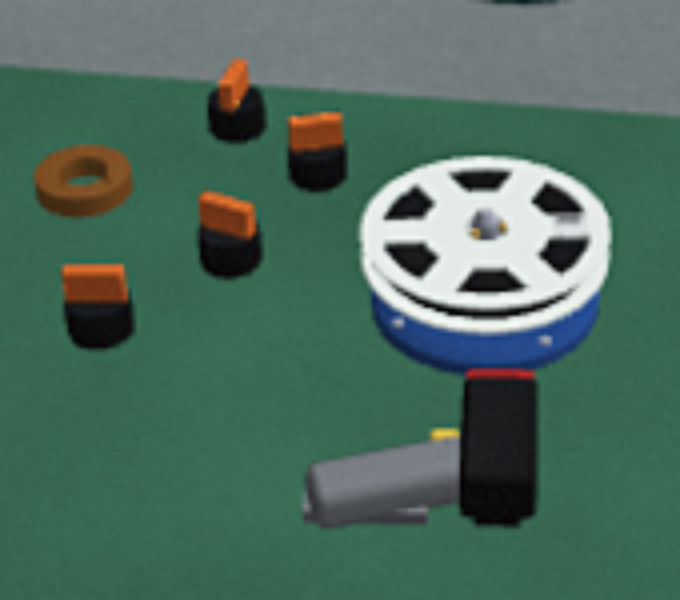

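The top view shows four look-alike caps. The farthest is at upper right of the crop, world about (0.63, -0.232), with its bar roughly along world y. The reel is centred at (0.563, 0.039), and brass specks are visible around the spindle.

```bash
python3 - <<'E'
from h import *
i=imaging.camera_info("wrist"); s=arm.state(); R=np.array(s["orientation"])
print(i["vertical_fov"],i["cx"],i["cy"],R.T@(np.array(i["eye"])-s["tool_pos"]),R.T@i["orientation"])
E
P="python3 -m pendant"
$P '-1 .13 -.1 0 0;-1 .26 -.2 0 0;-1 .39 -.3 0 0;-1 .52 -.395 0 0;-1 .53 -.403 0 0'
$P '-1 .13 -.1 0 0;-1 .26 -.2 0 0;-1 .39 -.3 0 0;-1 .52 -.395 0 0;-1 .53 -.403 0 0'
```

```text
71.4779155936632 316.4613567666518 203.70945133130877 [ 0.08305223  0.00041835 -0.14260498] [[-1.03906482e-03  9.46806143e-01  3.21802809e-01]
 [ 9.99999453e-01  1.02261728e-03  2.20147036e-04]
 [-1.20644546e-04  3.21802862e-01 -9.46806688e-01]]
clock: 1.32
tool_pos: [0.3285, -0.3936, 0.231]
orientation: [[0.909, 0.416, 0.0], [0.416, -0.909, 0.005], [0.002, -0.004, -1.0]]
contact_force: [-0.7, 0.5, -0.7]
opening: 0.999
gripper_force: 0.0
clock: 1.73
tool_pos: [0.4078, -0.2482, 0.2314]
orientation: [[0.909, 0.417, 0.001], [0.417, -0.909, 0.003], [0.002, -0.002, -1.0]]
contact_force: [-0.6, -0.4, 0.3]
opening: 1.004
gripper_force: 0.0
```

```bash
P="python3 -m pendant"
$P '-1 .13 -.1 0 0;-1 .26 -.2 0 0;-1 .39 -.3 0 0;-1 .52 -.395 0 0;-1 .53 -.403 0 0' >/dev/null
$P '-1 .13 -.1 0 0;-1 .26 -.2 0 0;-1 .39 -.3 0 0;-1 .52 -.4 0 0;-1 .52 -.4 0 0'
python3 - <<'E'
from h import *
i=imaging.camera_info("wrist"); p,d=imaging.camera("wrist"); np.savez("w1.npz",p=p,d=d,e=i["eye"],o=i["orientation"])
c=cloud("wrist",d,i)
print(arm.state()["tool_pos"])
for l in ("nose","lug_tops","reel"):
    for r in spotter.search_frame("wrist",l)[:2]: print(l,r["p"],np.round(r["bbox"]))
# rectify to top-down map at z=.074 around centre
f=200/np.tan(np.radians(i["vertical_fov"])/2)
def warp(z,cx,cy,half,N):
    g=np.linspace(-half,half,N); X=cx-np.linspace(-half,half,N)[:,None]+0*g; Y=cy-g[None]+0*g[:,None]
    w=np.stack([X,Y,0*X+z],-1)-i["eye"]; k=w@np.array(i["orientation"])
    return cv2.remap(p,(i["cx"]+f*k[...,0]/-k[...,2]).astype(np.float32),(i["cy"]-f*k[...,1]/-k[...,2]).astype(np.float32),cv2.INTER_LINEAR)
save("w1.png",warp(.074,.5635,.0386,.03,600))
m=(abs(c[...,2]-.07)<.005)&(np.hypot(c[...,0]-.5635,c[...,1]-.0386)<.1)&(d>0)
q=c[m];print(q[:,2].mean(),cv2.minEnclosingCircle(q[:,:2].astype(np.float32)))
m=(c[...,2]>.081)&(np.hypot(c[...,0]-.5635,c[...,1]-.0386)<.03)&(d>0)
print(c[m].mean(0),m.sum())
E
```

```text
clock: 2.57
tool_pos: [0.5657, 0.0427, 0.2316]
orientation: [[0.909, 0.417, 0.004], [0.417, -0.909, 0.003], [0.005, -0.001, -1.0]]
contact_force: [0.1, -0.5, -0.7]
opening: 0.997
gripper_force: 0.0
[0.56391786 0.03998595 0.2313053 ]
nose 0.78 [308. 176. 330. 203.]
nose 0.7 [462. 294. 510. 313.]
lug_tops 0.67 [497. 194. 559. 239.]
lug_tops 0.6 [306. 174. 330. 203.]
reel 0.81 [240. 113. 400. 261.]
0.06916008127173316 ((0.5630176067352295, 0.03776118531823158), 0.09056072682142258)
[0.57820347 0.04516673 0.3124702 ] 7910
```

View pics/w1.png

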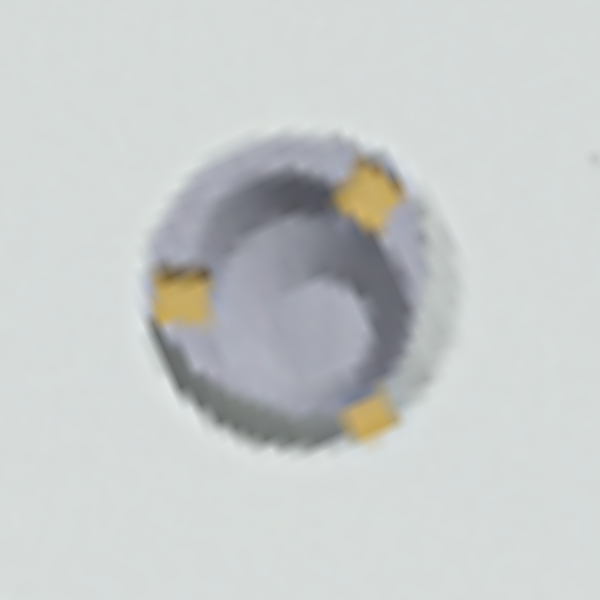

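The wrist view, rectified to 0.1 mm/px, shows three brass lugs at pixels (180,297), (370,197) and (370,418). That puts the spindle axis at about (0.563, 0.038) and the lugs at about 88° + k·120° world. Next I'll go to the cap.

```bash
P="python3 -m pendant"
$P '-1 -.03 .15 0 0;-1 -.06 .3 0 0;-1 -.09 .45 0 0;-1 -.106 .551 0 0' >/dev/null
$P '-1 -.03 .15 0 0;-1 -.06 .3 0 0;-1 -.09 .45 0 0;-1 -.106 .551 0 0' >/dev/null
$P '-1 0 0 0 -.019;-1 0 0 0 -.038;-1 0 0 0 -.057;-1 0 0 0 -.076;-1 0 0 0 -.095' >/dev/null
$P '-1 0 0 0 -.019;-1 0 0 0 -.038;-1 0 0 0 -.057;-1 0 0 0 -.076;-1 0 0 0 -.095' >/dev/null
$P '-1 0 0 0 -.017;-1 0 0 0 -.017;-1 0 0 0 -.017'
cat > capw.py <<'E'
from h import *
i=imaging.camera_info("wrist"); s=arm.state(); p,d=imaging.camera("wrist"); c=cloud("wrist",d,i)
print(spotter.search_frame("wrist","cap_grip")[:2])
hsv=cv2.cvtColor(p,cv2.COLOR_RGB2HSV)
o=(hsv[...,1]>130)&(hsv[...,0]<25)&(hsv[...,2]>100)&(d>0)&(np.hypot(c[...,0]-.63,c[...,1]+.2325)<.06)
t=o&(c[...,2]>.0535)
for m in (o,t): print(m.sum(),c[m].mean(0),cv2.minAreaRect(c[m][:,:2].astype(np.float32)),c[m][:,2].max())
b=(np.hypot(c[...,0]-.63,c[...,1]+.2325)<.05)&(abs(c[...,2]-.031)<.004)&(d>0)
print("body",cv2.minEnclosingCircle(c[b][:,:2].astype(np.float32)),b.sum())
print(s["tool_pos"],np.round(s["orientation"],4))
save("w2.png",p)
E
python3 capw.py
```

```text
clock: 4.52
tool_pos: [0.6264, -0.2365, 0.2314]
orientation: [[-0.15, 0.989, -0.0], [0.989, 0.15, -0.0], [0.0, -0.0, -1.0]]
contact_force: [0.5, -0.2, -0.9]
opening: 0.999
gripper_force: 0.0
[{'bbox': [230.3, 83.1, 272.4, 127.5], 'p': 0.93}, {'bbox': [302.9, 152.1, 339.1, 201.1], 'p': 0.9}]
387 [ 0.63068229 -0.2320321   0.05551765] ((0.631513774394989, -0.23437312245368958), (0.011657455936074257, 0.041960034519433975), 8.587432861328125) 0.05879200547790153
350 [ 0.6309736  -0.23393636  0.05685927] ((0.6315471529960632, -0.23459653556346893), (0.011621453799307346, 0.04151583090424538), 8.524319648742676) 0.05879200547790153
body ((0.6312434673309326, -0.2345176488161087), 0.023086797446012497) 682
[ 0.62639365 -0.23654424  0.23136576] [[-1.498e-01  9.887e-01 -5.000e-04]
 [ 9.887e-01  1.498e-01 -1.000e-04]
 [ 0.000e+00 -5.000e-04 -1.000e+00]]
```

View pics/w2.png

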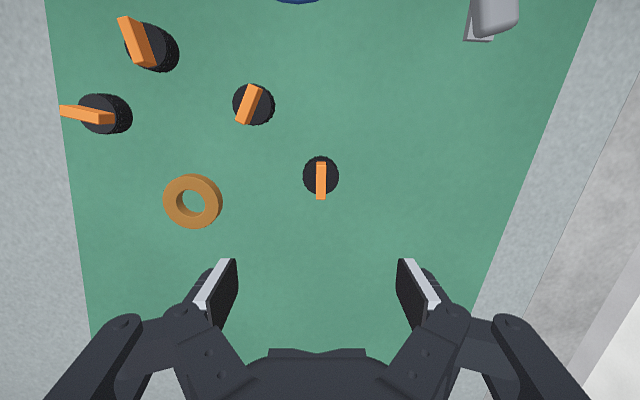

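The target cap is centred at pixel (321,176), world (0.631, -0.2345), with its bar along the tool x. That agrees with the top view. I'll grasp it now.

```bash
P="python3 -m pendant"
$P '-1 .005 .021 .16 0;-1 .005 .021 .32 0;-1 .005 .021 .48 0;-1 .005 .021 .62 0;-1 .005 .021 .7 0'  >/dev/null
$P '-1 0 0 .05 0;-1 0 0 .08 0;-.5 0 0 .08 0;0 0 0 .08 0;.5 0 0 .08 0' 60
$P '1 0 0 0 0;1 0 0 0 0;1 0 0 0 0;1 0 0 0 0;1 0 0 0 0'
python3 - <<'E'
from h import *
s=arm.state(); print(s["tool_pos"],s["opening"],s["gripper_force"],s["contact_force"])
E
```

```text
clock: 5.45
tool_pos: [0.634, -0.2336, 0.0382]
orientation: [[-0.155, 0.988, 0.003], [0.988, 0.155, -0.001], [-0.002, 0.003, -1.0]]
contact_force: [1.1, -0.6, 0.2]
opening: 0.606
gripper_force: 0.0
clock: 5.87
tool_pos: [0.6331, -0.2333, 0.0374]
orientation: [[-0.155, 0.988, 0.001], [0.988, 0.155, -0.001], [-0.001, 0.001, -1.0]]
contact_force: [-1.4, -0.5, 6.0]
opening: 0.123
gripper_force: 59.6
[ 0.6331448  -0.233287    0.03735966] 0.12281514963128634 59.60586905479431 [-1.40584763 -0.54628004  5.98666775]
```

```bash
P="python3 -m pendant"
$P '1 0 0 -.15 0;1 0 0 -.3 0;1 0 0 -.45 0;1 0 0 -.45 0' >/dev/null
$P '1 .15 -.015 0 0;1 .3 -.03 0 0;1 .45 -.045 0 0;1 .57 -.055 0 0;1 .57 -.055 0 0' >/dev/null
$P '1 .15 -.015 0 0;1 .3 -.03 0 0;1 .45 -.045 0 0;1 .548 -.054 0 0.015;1 .548 -.054 0 0.029' 
$P '1 0 0 0 0;1 0 0 0 0;1 0 0 0 0'
python3 - <<'E'
from h import *
p,d=imaging.camera("wrist"); save("w3.png",p)
p2,d=imaging.camera("scene"); save("s3.png",cv2.resize(p2[130:250,220:380],None,fx=4,fy=4))
s=arm.state(); print(s["tool_pos"],s["orientation"],s["opening"],s["contact_force"],s["ft_torque"],s["joint_pos"])
E
```

```text
clock: 7.03
tool_pos: [0.56, 0.0432, 0.1484]
orientation: [[0.028, 1.0, -0.002], [1.0, -0.028, 0.002], [0.002, -0.002, -1.0]]
contact_force: [-0.1, -0.0, -0.7]
opening: 0.129
gripper_force: 58.8
clock: 7.28
tool_pos: [0.5628, 0.0382, 0.1488]
orientation: [[0.025, 1.0, 0.0], [1.0, -0.025, -0.0], [-0.0, 0.0, -1.0]]
contact_force: [0.5, 0.5, -1.2]
opening: 0.126
gripper_force: 58.8
[0.56275073 0.03801849 0.14875076] [[ 2.62937008e-02  9.99654244e-01  1.84723885e-04]
 [ 9.99654260e-01 -2.62936922e-02 -4.87906767e-05]
 [-4.39167340e-05  1.85942906e-04 -9.99999982e-01]] 0.12670416563898143 [ 0.91925739 -0.11151753 -1.85752462] [ 0.0083294   0.04017947 -0.05594921] [-3.15013519e+00  2.26649826e+01  9.64427983e+01 -2.52933312e-03
  6.08814976e+01 -1.64221308e+00]
```

View pics/s3.png

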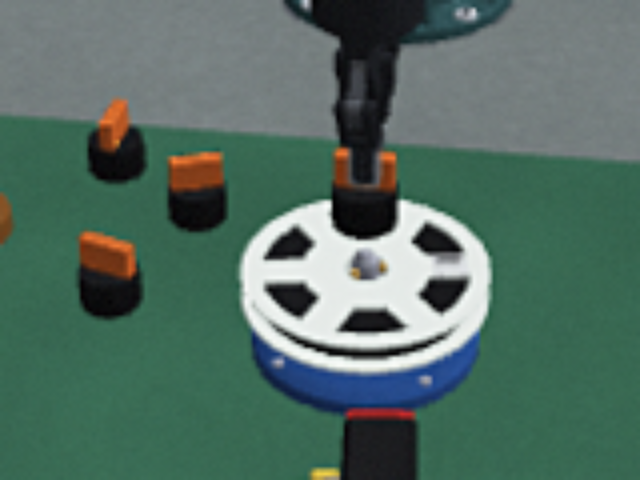

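View pics/w3.png

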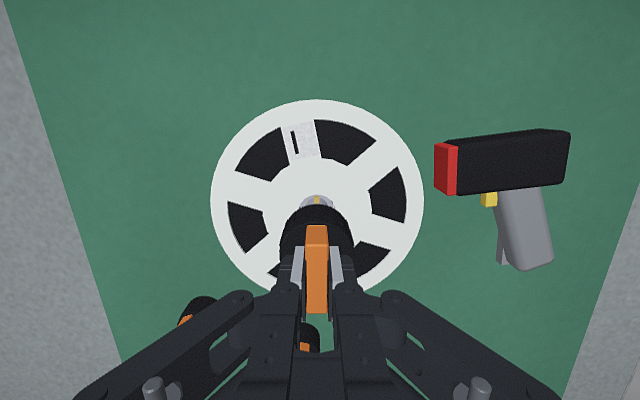

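The cap is held upright above the spindle, and its bar lines up with the lug visible at pixel (317,200). I'll lower it gently.

```bash
P="python3 -m pendant"
$P '1 .004 0 .05 0;1 .004 0 .09 0;1 .004 0 .11 0;1 .004 0 .125 0;1 .004 0 .125 0'
$P '1 0 0 .01 0;1 0 0 .02 0;1 0 0 .024 0;1 0 0 .024 0'
$P '1 0 0 .004 0;1 0 0 .008 0;1 0 0 .008 0'
```

```text
clock: 7.8
tool_pos: [0.5616, 0.0397, 0.1165]
orientation: [[0.027, 1.0, -0.002], [1.0, -0.027, 0.0], [0.0, -0.002, -1.0]]
contact_force: [-0.5, -0.4, -1.1]
opening: 0.126
gripper_force: 58.8
clock: 8.13
tool_pos: [0.5623, 0.04, 0.1115]
orientation: [[0.026, 1.0, -0.0], [1.0, -0.026, 0.0], [0.0, -0.0, -1.0]]
contact_force: [0.0, -0.0, -0.7]
opening: 0.121
gripper_force: 58.8
clock: 8.38
tool_pos: [0.5627, 0.04, 0.1111]
orientation: [[0.026, 1.0, 0.001], [1.0, -0.026, 0.0], [0.0, 0.001, -1.0]]
contact_force: [-3.0, 0.0, 11.0]
opening: 0.126
gripper_force: 60.5
```

It is resting on the lugs (11 N at 74 mm). The bar's two ends look identical, so the notches are probably 60° off. I'll lift slightly, turn 60° counter-clockwise and feel again.

```bash
P="python3 -m pendant"
$P '1 0 0 -.016 -.019;1 0 0 -.016 -.038;1 0 0 -.016 -.057;1 0 0 -.016 -.076;1 0 0 -.016 -.095' >/dev/null
$P '1 0 0 0 -.019;1 0 0 0 -.038;1 0 0 0 -.057;1 0 0 0 -.072;1 0 0 0 -.072'
$P '1 0 0 .008 0;1 0 0 .012 0;1 0 0 .016 0;1 0 0 .016 0'
$P '1 0 0 .004 0;1 0 0 .008 0;1 0 0 .008 0'
```

```text
clock: 9.22
tool_pos: [0.5622, 0.0399, 0.1137]
orientation: [[-0.855, 0.518, -0.0], [0.518, 0.855, -0.0], [0.0, -0.0, -1.0]]
contact_force: [-0.2, -0.3, -1.2]
opening: 0.127
gripper_force: 58.8
clock: 9.55
tool_pos: [0.5622, 0.0398, 0.1093]
orientation: [[-0.853, 0.522, -0.0], [0.522, 0.853, -0.0], [0.0, -0.0, -1.0]]
contact_force: [-0.8, -1.7, -0.6]
opening: 0.126
gripper_force: 58.9
clock: 9.8
tool_pos: [0.5622, 0.0398, 0.1074]
orientation: [[-0.853, 0.521, -0.0], [0.521, 0.853, -0.0], [0.0, -0.0, -1.0]]
contact_force: [-0.7, -2.4, -1.9]
opening: 0.125
gripper_force: 58.8
```

The notches engaged: underside at 70 mm with no load. Next I press down.

```bash
P="python3 -m pendant"
$P '1 0 0 .01 0;1 0 0 .02 0;1 0 0 .03 0;1 0 0 .04 0;1 0 0 .042 0'
$P '1 0 0 0 0;1 0 0 0 0'
```

```text
clock: 10.22
tool_pos: [0.5624, 0.0398, 0.0979]
orientation: [[-0.853, 0.521, 0.0], [0.521, 0.853, -0.0], [-0.0, -0.0, -1.0]]
contact_force: [-4.9, -2.8, 13.7]
opening: 0.122
gripper_force: 60.8
clock: 10.38
tool_pos: [0.5624, 0.0398, 0.098]
orientation: [[-0.853, 0.521, 0.0], [0.521, 0.853, -0.0], [-0.0, -0.0, -1.0]]
contact_force: [-3.6, -2.3, 10.3]
opening: 0.128
gripper_force: 60.3
```

```bash
P="python3 -m pendant"
$P '1 0 0 .002 .015;1 0 0 .003 .03;1 0 0 .003 .045;1 0 0 .003 .06;1 0 0 .003 .075'
$P '1 0 0 0 .015;1 0 0 0 .03;1 0 0 0 .045;1 0 0 0 .06;1 0 0 0 .075'
python3 -c "
from h import *
s=arm.state();print(s['ft_torque'],s['orientation'][:,1],s['joint_pos'])"
$P '1 0 0 0 .01;1 0 0 0 .02;1 0 0 0 .02'
python3 -c "
from h import *
s=arm.state();print(s['ft_torque'],s['orientation'][:,1])"
```

```text
clock: 10.8
tool_pos: [0.5633, 0.0395, 0.0977]
orientation: [[-0.52, 0.854, 0.002], [0.854, 0.52, -0.001], [-0.002, 0.001, -1.0]]
contact_force: [-2.4, -3.2, 10.1]
opening: 0.124
gripper_force: 60.5
clock: 11.22
tool_pos: [0.5637, 0.0398, 0.0978]
orientation: [[-0.076, 0.997, 0.003], [0.997, 0.076, -0.0], [-0.001, 0.003, -1.0]]
contact_force: [-2.3, -3.1, 11.6]
opening: 0.129
gripper_force: 60.5
[-0.34433927  0.46506893  0.1285764 ] [0.99713717 0.07556134 0.00281978] [-2.96301992e+00  2.64318789e+01  9.90803932e+01 -1.00134447e-02
  5.43238060e+01 -7.29064435e+00]
clock: 11.47
tool_pos: [0.5638, 0.0397, 0.0978]
orientation: [[0.049, 0.999, 0.003], [0.999, -0.049, -0.0], [-0.0, 0.003, -1.0]]
contact_force: [-2.3, -2.9, 12.2]
opening: 0.123
gripper_force: 60.5
[-0.32844097  0.49219141 -0.09505106] [ 0.9987991  -0.04889993  0.00302667]
```

```bash
P="python3 -m pendant"; T="import sys;from h import *
s=arm.state();print(s['ft_torque'].round(3),np.degrees(np.arctan2(*s['orientation'][1::-1,1])),s['contact_force'])"
$P '1 0 0 0 .008;1 0 0 0 .008' >/dev/null; python3 -c "$T"
$P '1 0 0 0 .008;1 0 0 0 .008' >/dev/null; python3 -c "$T"
$P '1 0 0 0 .01;1 0 0 0 .01' >/dev/null; python3 -c "$T"
$P '1 0 0 0 .01;1 0 0 0 .01' >/dev/null; python3 -c "$T"
python3 - <<'E'
from h import *
p,d=imaging.camera("wrist"); save("w4.png",p)
E
```

```text
[-0.434  0.4   -0.072] -5.62604023899218 [-2.18478336 -2.83375148 11.26944329]
[-0.368  0.541 -0.048] -8.499281078251967 [-3.0009323  -2.54149638 12.19019889]
[-0.563  0.573  0.041] -12.10929457944022 [-3.72808937 -3.3591236  12.03284565]
[-0.566  0.533  0.079] -15.704517562439072 [-2.65209893 -4.6009615  12.67944045]
```

View pics/w4.png

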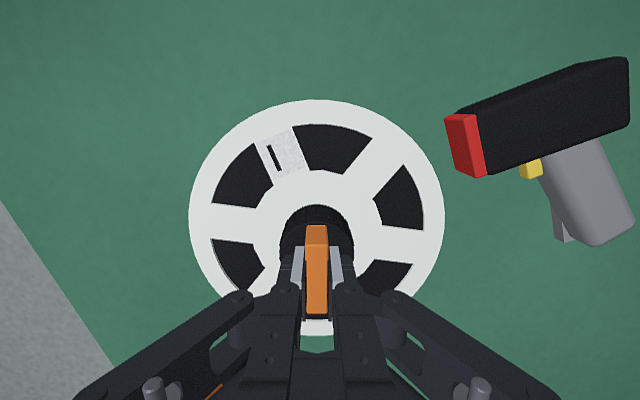

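```bash
P="python3 -m pendant"; T="import sys;from h import *
s=arm.state();print(s['ft_torque'].round(3),np.degrees(np.arctan2(*s['orientation'][1::-1,1])),s['contact_force'].round(1),s['tool_pos'].round(4))"
$P '1 0 0 0 .01;1 0 0 0 .01' >/dev/null; python3 -c "$T"
$P '1 0 0 0 .01;1 0 0 0 .01' >/dev/null; python3 -c "$T"
$P '1 0 0 0 .01;1 0 0 0 .01' >/dev/null; python3 -c "$T"
$P '1 0 0 0 .01;1 0 0 0 .01' >/dev/null; python3 -c "$T"
python3 - <<'E'
from h import *
i=imaging.camera_info("wrist"); p,d=imaging.camera("wrist"); save("w5.png",p)
E
```

```text
[-0.649  0.489  0.1  ] -19.30495100634532 [-3.4 -3.3 12.9] [0.5634 0.0394 0.0978]
[-0.671  0.518  0.09 ] -22.90236079540942 [-3.  -3.4 11.5] [0.5635 0.0394 0.0978]
[-0.683  0.527  0.068] -26.505569741710147 [-3.9 -4.3 12.7] [0.5636 0.0393 0.0978]
[-0.728  0.43   0.135] -30.099849673902135 [-2.9 -4.8 11.9] [0.5636 0.0393 0.0978]
```

View pics/w5.png

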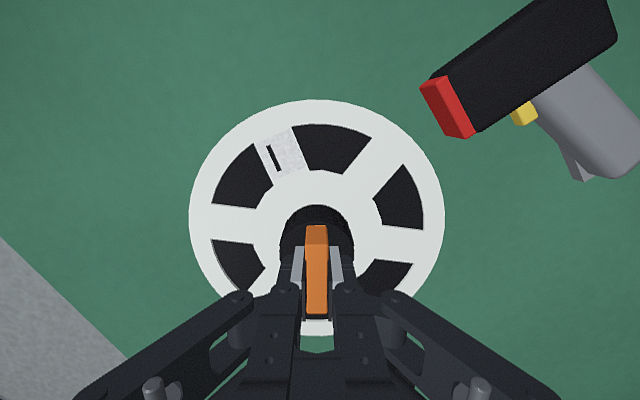

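Between w4 and w5 the reel stays at the same pixels (label at 278,155 in both) while the hand turned 14°. So the cap is at its stop and the spindle is following. I'll let it rise into the lock.

```bash
P="python3 -m pendant"; 
$P '1 0 0 -.006 0;1 0 0 -.012 0;1 0 0 -.018 0;1 0 0 -.018 0'
$P '1 0 0 -.006 0;1 0 0 -.006 0'
$P '-.2 0 0 0 0;-.4 0 0 0 0;-.4 0 0 0 0;-.4 0 0 0 0;-.4 0 0 0 0' 20
$P '-.4 0 0 -.1 0;-.4 0 0 -.25 0;-.4 0 0 -.4 0;-.4 0 0 -.55 0;-.4 0 0 -.55 0'
python3 - <<'E'
from h import *
i=imaging.camera_info("wrist"); p,d=imaging.camera("wrist"); c=cloud("wrist",d,i); save("w6.png",p)
r=np.hypot(c[...,0]-.563,c[...,1]-.038)
b=(r<.022)&(d>0)&(c[...,2]<.14)
h=c[b][:,2]; print("bar top",np.percentile(h[h>.1],50) if (h>.1).any() else None,"body top",np.median(h[(h>.08)&(h<.108)]))
q=c[(r>.035)&(r<.085)&(abs(c[...,2]-.065)<.008)&(d>0)]
A=np.c_[q[:,:2]-[.563,.038],np.ones(len(q))]; k=np.linalg.lstsq(A,q[:,2],rcond=None)[0]; print("reel plane",k)
E
```

```text
clock: 13.23
tool_pos: [0.5635, 0.0394, 0.1016]
orientation: [[0.499, 0.866, 0.002], [0.866, -0.499, -0.001], [0.0, 0.002, -1.0]]
contact_force: [-0.9, -5.1, 7.9]
opening: 0.123
gripper_force: 60.0
clock: 13.4
tool_pos: [0.5634, 0.0394, 0.1025]
orientation: [[0.499, 0.866, 0.002], [0.866, -0.499, -0.001], [0.0, 0.002, -1.0]]
contact_force: [1.4, -5.0, 1.0]
opening: 0.124
gripper_force: 60.4
clock: 13.82
tool_pos: [0.5623, 0.0403, 0.1022]
orientation: [[0.5, 0.866, -0.0], [0.866, -0.5, 0.0], [0.0, -0.0, -1.0]]
contact_force: [-0.2, 0.6, 0.4]
opening: 0.7
gripper_force: 0.0
clock: 14.23
tool_pos: [0.567, 0.04, 0.2476]
orientation: [[0.499, 0.866, 0.013], [0.866, -0.499, -0.0], [0.006, 0.011, -1.0]]
contact_force: [1.6, 0.2, 0.6]
opening: 0.703
gripper_force: 0.0
bar top 0.1219206567079511 body top 0.09610839559519052
reel plane [-0.00010167  0.00107172  0.06401244]
```

View pics/w6.png

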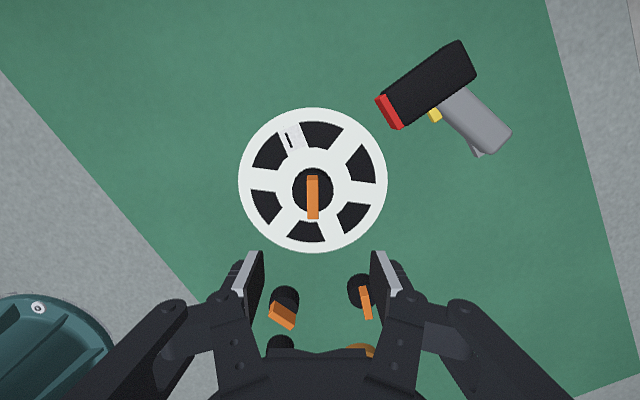

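The cap is locked at the centre of the reel. Its body top measures 96 mm (65 + 31), and the reel lies flat, 5 mm below its unpressed height. The gripper is clear, so I'm handing in.

```bash
python3 -m pendant '-.4 0 0 0 0;-.4 0 0 0 0;-.4 0 0 0 0' >/dev/null; python3 -c "
from cell import workorder; print(workorder.finish_job())"
```

```text
the job is handed in; nothing more can be done
None
```

The farthest cap is locked on the spindle with the reel clamped flat 5 mm below its unpressed height, the tape roll, scanner and clipboard were left alone, and the job was handed in at about 14.5 s.

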